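Hold the sample drum with its loaded side down

TASK

Slide the drum mixer's carriage all the way to the stop at its crank end. Then, with the carriage there, turn the drum by its crank at least two full turns in one direction, feeling which side of the closed drum is heavy: that is where the sample cassette sits. Finish gripping the crank handle, the drum still, with the heavy side straight down and the carriage still against the stop; do not let go at the end, and do not knock over or shift the bottle, carton, vial and cup standing near the mixer.

Things in the scene. Friction and masses are not known exactly. Their poses are not given: they have to be found in the camera images.
- mixer: hand drum mixer fixed on the counter: white base 160 mm wide (its x), 330 mm long (its y, from -157 to +173 mm), two rails along y. Origin on the counter under the middle of the width; z up; crank at the -y end. Base, rails and end blocks stay below 50 mm. Carriage 140 x 120 mm, top at 55 mm, with two bearing posts up to 168 mm; their shaft lies along y at height 155 mm
- carriage (a joint): how far (m) the carriage has slid along the rails towards the crank end (the mixer's -y): 0 at the far end, 0.15 against the stop. It slides with about 3 N of friction and carries drum and crank with it; it may be drawn along by the crank handle
- drum (a point): centre of the closed drum on the shaft between the posts: 120 mm in diameter, 50 mm wide, the same all round, turns as one with shaft and crank. A cassette of about 0.5 kg is fixed unseen inside, 40 mm off the shaft, in a direction that differs every time and has nothing to do with the crank; the crank weighs almost nothing. This point rides on the carriage and does not turn
- hub (a point): point on the shaft's axis, 155 mm up, abreast of the handle's middle; rides on the carriage: x 0, y -0.032 - (joint carriage), z 0.155 m in the mixer's frame. The bearing drags 0.26 N m at every angle, a little more than the cassette's pull (0.17 to 0.23 N m at most), so the drum stays where left: turning takes drag plus that pull as the heavy side rises, drag minus it as it sinks
- handle (a point): middle of the crank's handle: black round sleeve 18 mm in diameter, 60 mm long, along the mixer's y, 24 mm collar at the free end; it spins freely on its pin, so a gripper can hold it without turning while it goes round (circle of 40 mm radius about hub). Towards the drum, the arm's face is 34 mm away, the post 64, the drum 92. Nothing within 50 mm below the handle
- crank (a joint): angle of crank and drum (rad, counts on over whole turns, no limit, turns either way): at 0 the handle is straight above the shaft; positive is clockwise seen from the crank end (handle going from the top to the mixer's +x). Handle's middle = hub + 0.04 (sin a, 0, cos a) m in the mixer's frame
- pump_bottle: clear bottle with blue cap, 60 mm across, 150 mm tall, to be left alone; origin under its centre
- carton: paper carton 45 x 70 x 85 mm, to be left alone; origin under its centre
- vial: amber glass vial 32 mm across, 50 mm tall, to be left alone; origin under its centre
- cup: white plastic cup 70 mm across, 80 mm tall, to be left alone; origin under its centre

How it is judged (in metres and radians):
On the way, in this order (a step that is already met when the one before it is completed fails the run):
1. the carriage is drawn against its stop (value of joint carriage above 0.144 m), for 0.1 s.
2. with the carriage at the stop, the drum is turned one and a half turns or more (value of joint carriage above 0.14 m and (value of joint crank above 7.85 rad or value of joint crank below -7.85 rad)).
At the end, for the whole second after the job is handed in: The carriage is within 6 mm of its stop, the fingers grip the crank handle with more than 2 N, the drum is still (under 0.1 rad/s) and its heavy side is within about 17 degrees of straight down (value of joint carriage above 0.144 m and z of cassette_c0 in the frame of hub below -0.0383 m and velocity of joint crank between -0.1 and 0.1 rad/s and contact force between the fingers and sleeve above 2 N); the arm keeps its last pose, push and grip.
It fails at once if a bystander is shifted by more than 30 mm (distance of any of pump_bottle, carton, vial, cup from where it was at the start of the episode above 0.03 m).
It also fails if it takes over 72 s, if anything falls off the work surface, if the arm or the gripper's body presses on something with over 40 N, if the wrist force passes 120 N, or if a joint passes its speed limit or range.

ROBOT

A 6-joint arm with a two-finger parallel gripper is mounted at the origin on the work surface. World frame = base frame: x ahead of the robot, y to its left, z up, the work surface at z = 0. Lengths are in m, angles in degrees, forces in N, time in s.
With the tool pointing down it reaches from about 0.35 to 0.875 m from the base axis. Payload 4.2 kg.
Tool frame: the origin (TCP) lies on the front face of the gripper's body, between the roots of the fingers; the fingertips stand 70 mm ahead of it and the grasp point (between the pads) lies 51 mm ahead of it; x points along the fingers, y is the direction in which the jaws open and shut, and the axes are right-handed (so a half turn about x gives the same grasp; the last joint's range is limited). The gripper opens to 87 mm and grips with 3 to 60 N. Pads are 19 mm wide; open, the fingers measure 117 mm over their backs; the gripper's body (75 mm by 190 mm) begins 51 mm behind the grasp point.
Start: joints at [14.817, 22.042, 0.453, 0, -68.411, -14.817], TCP at [0.625, 0, 0.292] pointing down, gripper open.
Joint ranges: [-179.83, 179.83], [-69.29, 118.12], [-61.27, 80.66], [-181.25, 117.63], [-171.15, -9.14], [-177.46, 177.46]. Speed limits (degrees/s): [159.86, 159.86, 180, 180, 180, 180].

INTERFACE

Orientations are given as a 3x3 rotation matrix whose columns are the frame's x, y, z axes.
In Python, from station import r, viewer, spotter gives the robot as it stands.
- The arm moves only by the tool move_arm, never from a script. Its argument "series" is a list that holds one entry, the list of rows, each a list of 7 numbers: the turn, a rotation vector about the world's x, y, z scaled (see below), then the shift along the world's x, y, z scaled (see below), then the opening, from 0 (shut) to 1 (fully open). A call has 1 to 20 rows; each row shifts and turns the pose as measured when the row begins; what a row does not reach is not made up. The controller multiplies each number of a shift by 60 mm and each number of a turn by 8 degrees. A row lasts 1/8 s, in which the tool goes at most 62.5 mm and 10.7 degrees, less where a joint would pass 70% of its speed; a pose out of reach is approached as far as the arm can. A call with a number of a shift or a turn outside -1 to 1 is refused whole. A call with a gripper value outside its range is refused whole. The fingers move at their own pace and stop on an object; the grip force is fixed at half the most. Time passes only in rows, so rows that do not move let the fingers close. It gives the time, the measured TCP pose, the force and the opening at its end, in the units of the state.
- r.sense(): the state, without advancing time (a new reading comes with each control period).
- viewer.capture(name): name is "scene" or "side" or "wrist"; returns (picture, depth): 480x640x3 uint8, red, green, blue; 480x640 float32, m along the optical axis (not along the pixel's ray), 0 where there is no reading.
- viewer.camera_params(name): a dict with "mtx" (3x3 intrinsics, pixels), "pose" (4x4, takes a point from camera to world coordinates). Camera axes: x right, y down, z forward; pixel columns grow to the right and rows downward; lengths in m; the calibration is good to about 2 mm. The wrist camera is an equidistant fisheye: a pixel r from the principal point sees the ray r / f radians off the axis. A picture is of the moment at which its call begins: read the wrist's pose just before it. camera_params takes no time and is no camera call; for the wrist camera it gives the pose at the moment of the call.
- r.finish_job(): hands the job in, once; it reports no verdict.
Trained networks look in the newest picture that a camera, given by its name, has taken for a name from the list of things; names that differ only in an ending like _2 or _b are one class to them, and where a whole thing is asked for, a point or a joint stands for the part that bears it (a point fixed in the world has none). Each returns a list of dicts, best first, with "conf" (0 to 1); they miss things now and then, are a little off and sometimes report something else, mostly with a low value. They report only what shows in the picture. A call takes as long as a camera call.
- spotter.find_in(camera, name): "centre" ([column, row] in pixels, amid what is visible of it).
- spotter.trace(camera, name): "mask" (480x640 bool, what is visible of it) and "centre" ([column, row] in pixels, amid what is visible of it).
The state is a dict: "time_s": time; "joints": joint angles; "joint_velocities": joint speeds; "effort": joint torques, N m; "tcp_pos": TCP position; "ee_rot": TCP orientation; "wrist_force": force on the tool from outside, world axes, zero at the start; "moment": the same for the moment, N m; "gripper_width": opening from 0.0 (shut) to 1.0 (fully open).
Only numpy, scipy, OpenCV 4.12 (cv2) and the standard library are available. Lean on these libraries where they do the work, as an engineer would, in place of code of your own. Each camera call takes 0.05 s, during which the arm holds its last target.

## Working session

There is one attempt and no reset: what is moved stays moved. The work goes in short steps, Python scripts to look and compute and a tool call to move; the robot and the scene stay as the last step left them, time stands still between calls to the robot, and variables do not carry over. Pictures are saved under pics/ and viewed, and the job is handed in when it is done.

Besides the shell and the picture viewer there is one more tool, called after "Request:" as name(argument=value, ...) on one line, values as JSON. move_arm: Moves the arm, as the interface text tells. Its arguments: {"type":"object","properties":{"series":{"type":"array","items":{"type":"array","items":{"type":"array","items":{"type":"number","minimum":-1,"maximum":1}}}}},"required":["series"]}

```bash
ls; mkdir -p pics; python3 - <<'E'
from station import r, viewer, spotter
import cv2
print(r.sense())
for n in("scene","side"):
    p,d=viewer.capture(n); cv2.imwrite(f"pics/a_{n}.png",p[:,:,::-1]); c=viewer.camera_params(n); print(n,c)
E
```

```text
pics
{'time_s': 0.0, 'joints': array([ 1.48169444e+01,  2.20901952e+01,  3.81581603e-01, -3.07210927e-02,
       -6.84114982e+01, -1.48181512e+01]), 'joint_velocities': array([-0.02469847,  0.07492306,  0.07168833,  0.02445472,  0.07576932,
        0.03368469]), 'effort': array([ 5.69075401e-04, -3.90661991e+01,  1.87403029e+01,  4.22001421e+00,
        1.09914420e-02, -1.81494070e-04]), 'tcp_pos': array([6.24554347e-01, 3.76441884e-05, 2.91173231e-01]), 'ee_rot': array([[-2.15409031e-03, -9.99997656e-01,  2.18808995e-04],
       [-5.40969012e-05,  2.18926032e-04,  9.99999975e-01],
       [-9.99997678e-01,  2.15407842e-03, -5.45683608e-05]]), 'wrist_force': array([ 0.17955469,  0.05876654, -0.69427688]), 'moment': array([-0.03536453,  0.04862115,  0.0525298 ]), 'gripper_width': 0.9964239461808919}
scene {'mtx': array([[531.67630807,   0.        , 328.12144702],
       [  0.        , 531.67630807, 233.30811768],
       [  0.        ,   0.        ,   1.        ]]), 'pose': array([[ 0.79991884,  0.34638961, -0.49004499,  1.12885991],
       [ 0.59968556, -0.43075541,  0.67440864, -0.53573798],
       [ 0.02251861, -0.83334508, -0.55229421,  0.64009894],
       [ 0.        ,  0.        ,  0.        ,  1.        ]])}
side {'mtx': array([[448.1762831 ,   0.        , 319.56277331],
       [  0.        , 448.1762831 , 238.56908551],
       [  0.        ,   0.        ,   1.        ]]), 'pose': array([[-0.74979275, -0.48482091,  0.45028827,  0.31473704],
       [-0.66136594,  0.52841154, -0.53233104,  0.52361723],
       [ 0.0201477 , -0.69694327, -0.71684318,  0.67433004],
       [ 0.        ,  0.        ,  0.        ,  1.        ]])}
```

View pics/a_scene.png

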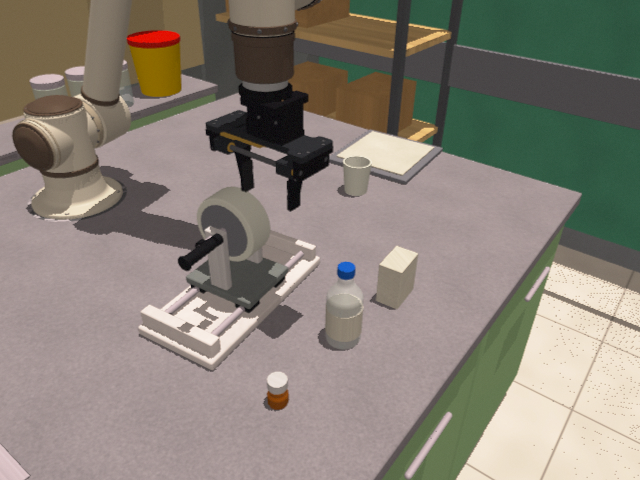

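View pics/a_side.png

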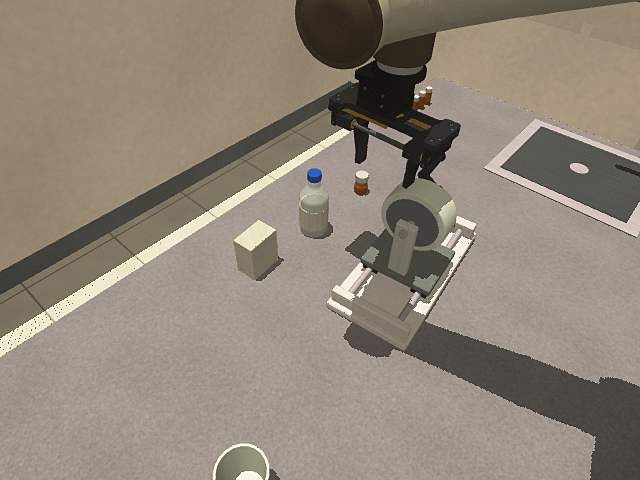

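```bash
cat > h.py <<'E'
import numpy as np, cv2
from station import r, viewer, spotter
def cloud(n,d):
    c=viewer.camera_params(n); K=c["mtx"];P=c["pose"]
    v,u=np.mgrid[0:480,0:640]
    x=(u-K[0,2])/K[0,0]*d; y=(v-K[1,2])/K[1,1]*d
    w=np.stack([x,y,d],-1)@P[:3,:3].T+P[:3,3]
    return w
E
python3 - <<'E'
from h import *
allp=[]
for n in("scene","side"):
    p,d=viewer.capture(n); w=cloud(n,d)
    for name in ["mixer","handle","drum","carriage","pump_bottle","carton","vial","cup","crank"]:
        t=spotter.trace(n,name)
        for o in t[:2]:
            m=o["mask"]&(d>0); q=w[m]
            if len(q)==0: continue
            print(n,name,round(o["conf"],2),np.round(o["centre"]),m.sum(),np.round(np.median(q,0),3),np.round(np.percentile(q,2,axis=0),3),np.round(np.percentile(q,98,axis=0),3))
            if o is t[0]: np.save(f"m_{n}_{name}.npy",q)
    np.save(f"w_{n}.npy",w)
E
```

```text
scene mixer 0.86 [228. 279.] 16774 [ 0.584 -0.06   0.048] [ 0.498 -0.189  0.004] [0.648 0.124 0.21 ]
scene handle 0.72 [195. 253.] 519 [ 0.607 -0.139  0.183] [ 0.593 -0.166  0.169] [ 0.616 -0.101  0.188]
scene drum 0.84 [234. 250.] 8224 [ 0.58  -0.043  0.132] [ 0.498 -0.156  0.029] [0.626 0.035 0.212]
scene carriage 0.89 [233. 252.] 8227 [ 0.58  -0.043  0.132] [ 0.498 -0.156  0.028] [0.626 0.036 0.212]
scene pump_bottle 0.58 [342. 307.] 2520 [ 0.781 -0.009  0.08 ] [ 0.751 -0.022  0.005] [0.8   0.019 0.149]
scene carton 0.96 [398. 278.] 1843 [0.792 0.131 0.059] [0.763 0.122 0.002] [0.806 0.189 0.085]
scene vial 0.66 [278. 387.] 670 [ 0.779 -0.166  0.04 ] [ 0.761 -0.174  0.005] [ 0.788 -0.148  0.05 ]
scene cup 0.94 [357. 174.] 974 [0.505 0.428 0.054] [0.466 0.412 0.   ] [0.53  0.479 0.078]
scene crank 0.88 [234. 225.] 4214 [ 0.588 -0.041  0.18 ] [ 0.508 -0.164  0.107] [0.615 0.007 0.213]
scene crank 0.6 [193. 255.] 564 [ 0.606 -0.14   0.182] [ 0.418 -0.166 -0.002] [ 0.616 -0.011  0.189]
side mixer 0.67 [408. 261.] 13849 [0.534 0.022 0.053] [ 0.468 -0.167  0.011] [0.616 0.139 0.213]
sid
[... 370 characters left out ...]
] [0.786 0.039 0.15 ]
side pump_bottle 0.42 [411. 238.] 7551 [0.54  0.004 0.14 ] [ 0.487 -0.105  0.043] [0.615 0.043 0.214]
side carton 0.79 [254. 250.] 1913 [0.764 0.169 0.065] [0.756 0.125 0.   ] [0.802 0.195 0.086]
side carton 0.46 [359. 182.] 293 [ 0.766 -0.15   0.034] [ 0.757 -0.169  0.003] [ 0.783 -0.143  0.051]
side vial 0.56 [358. 182.] 263 [ 0.766 -0.15   0.036] [ 0.757 -0.17   0.005] [ 0.78  -0.143  0.051]
side cup 0.58 [238. 463.] 1677 [0.517 0.431 0.052] [0.474 0.415 0.004] [0.527 0.467 0.081]
side cup 0.29 [316. 204.] 1642 [0.757 0.023 0.08 ] [ 0.739 -0.012  0.   ] [0.788 0.039 0.15 ]
side crank 0.56 [427. 211.] 3765 [0.543 0.002 0.183] [ 0.496 -0.122  0.115] [0.603 0.014 0.214]
```

```bash
python3 - <<'E'
from h import *
a=np.vstack([np.load("m_scene_mixer.npy"),np.load("m_side_mixer.npy")])
for lo,hi in((.006,.05),(.01,.05)):
    q=a[(a[:,2]>lo)&(a[:,2]<hi)]
    # drop outliers by density
    from scipy.spatial import cKDTree
    n=np.array([len(x) for x in cKDTree(q).query_ball_point(q,.006)]); q=q[n>8]
    rc=cv2.minAreaRect((q[:,:2]*1000).astype(np.float32)); print(rc, cv2.boxPoints(rc).round())
h=np.load("m_scene_handle.npy"); h=h[(abs(h[:,2]-.18)<.02)]
c=h.mean(0);u,s,v=np.linalg.svd(h-c); print("handle",c,v[0],s); t=(h-c)@v[0]; print(np.percentile(t,[0,2,98,100]))
# yaw from histogram alignment
d=np.vstack([np.load("m_scene_drum.npy"),np.load("m_side_drum.npy")]); d=d[d[:,2]>.172]
dd=d[(d[:,1]>-.075)]
print(dd.mean(0),np.percentile(dd,[0,1,99,100],axis=0))
from scipy.optimize import least_squares
def f(x,q): # cyl outer surface: axis through (x0,y0?) dir yaw
    n=np.array([np.cos(x[1]),np.sin(x[1])]); dx=q[:,:2]@n-x[0]
    return np.hypot(dx,q[:,2]-.155)-.06
s=least_squares(f,[.55,-.3],args=(dd,),loss="soft_l1",f_scale=.002); print("drum xaxis off,yaw",s.x[0],np.degrees(s.x[1]),s.cost)
res=f(s.x,dd); k=dd[abs(res)<.002]; n=np.array([-np.sin(s.x[1]),np.cos(s.x[1])]); y=k[:,:2]@n; print(len(k),np.percentile(y,[0,2,50,98,100]))
E
```

```text
((556.8386840820312, -25.158233642578125), (162.6215362548828, 333.7190856933594), 7.043142795562744) [[ 456.  130.]
 [ 497. -201.]
 [ 658. -181.]
 [ 617.  150.]]
((556.7903442382812, -25.036453247070312), (162.55548095703125, 333.4655456542969), 7.043142318725586) [[ 456.  130.]
 [ 497. -200.]
 [ 658. -181.]
 [ 617.  150.]]
handle [ 0.6058728  -0.13874502  0.18190691] [ 0.11577516 -0.99320805 -0.01157054] [0.47743523 0.12032743 0.11196927]
[-0.06277758 -0.03631673  0.02706166  0.02770832]
[ 0.55768468 -0.01766727  0.1965627 ] [[ 0.49550539 -0.05164466  0.17200669]
 [ 0.49963109 -0.04956494  0.17246701]
 [ 0.61064412  0.01129061  0.21510389]
 [ 0.61428917  0.03440818  0.29375353]]
drum xaxis off,yaw 0.5501128593196773 5.32924699532236 0.0559748599945007
1975 [-0.09703734 -0.09315041 -0.06942061 -0.0467155  -0.04371977]
```

```bash
cat >> h.py <<'E'
yaw=np.radians(7.04)
X=np.array([np.cos(yaw),np.sin(yaw),0]);Y=np.array([-np.sin(yaw),np.cos(yaw),0]);Z=np.array([0,0,1.])
O=np.array([.5568,-.0251,0])-.008*Y
def M(p): return np.stack([(p-O)@X,(p-O)@Y,p[...,2]],-1)
def W(m): return O+np.asarray(m)@np.array([X,Y,Z])
E
python3 - <<'E'
from h import *
from scipy.optimize import least_squares
h=M(np.load("m_scene_handle.npy")); h=h[(abs(h[:,2]-.18)<.02)]
print(np.percentile(h,[1,50,99],axis=0).round(4))
k=h[(h[:,1]>-.125)&(h[:,1]<-.085)]
s=least_squares(lambda p:np.hypot(k[:,0]-p[0],k[:,2]-p[1])-.009,[.035,.176],loss="soft_l1",f_scale=.001);print(s.x,len(k))
for n in("scene","side"):
    d=M(np.load(f"m_{n}_drum.npy")); print(n)
    d=d[(d[:,2]>.175)&(d[:,1]>-.02)&(d[:,1]<.04)]
    print(least_squares(lambda p:np.hypot(d[:,0]-p[0],d[:,2]-.155)-.06,[0.],loss="soft_l1",f_scale=.002).x, np.percentile(d[:,1],[1,99]),np.percentile(d[:,2],99))
for b in ("pump_bottle","vial","carton"): print(b,M(np.vstack([np.load(f"m_scene_{b}.npy"),np.load(f"m_side_{b}.npy")])).mean(0).round(3))
s=r.sense(); print(M(s["tcp_pos"]))
t=W([.035,-.110-.0174-.0,.178+.048]); print("target tcp",t, t-s["tcp_pos"])
E
```

```text
[[ 0.0209 -0.1381  0.1693]
 [ 0.0362 -0.1122  0.183 ]
 [ 0.042  -0.0691  0.1891]]
[0.03051053 0.17790086] 263
scene
[-0.00317119] [-0.01395901  0.03664674] 0.2138976005635918
side
[-0.00048927] [-0.00860643  0.03994238] 0.21586414076481075
pump_bottle [0.216 0.011 0.078]
vial [ 0.199 -0.154  0.034]
carton [0.244 0.159 0.056]
[0.07073798 0.0245819  0.29227089]
target tcp [ 0.60813106 -0.15518952  0.226     ] [-0.0168413  -0.15521621 -0.06627089]
```

Request:
move_arm(series=[[[0, 0, 0.88, 0, 0, 0.5, 1], [0.83, 0.1, 0, -0.12, -0.85, 0, 1], [0.83, 0.1, 0, -0.12, -0.85, 0, 1], [0.83, 0.1, 0, -0.12, -0.85, 0, 1], [0, 0, 0, 0, 0, 0, 1], [0, 0, 0, 0, 0, 0, 1]]])

```text
time_s: 1.85
tcp_pos: [0.603, -0.1558, 0.3225]
ee_rot: [[-0.04, -0.991, -0.125], [0.349, -0.132, 0.928], [-0.936, -0.006, 0.351]]
wrist_force: [-0.7, 1.0, -0.6]
gripper_width: 0.998
```

```bash
cat >> h.py <<'E'
def st():
    s=r.sense(); R=s["ee_rot"]; t=M(s["tcp_pos"]); g=M(s["tcp_pos"]+.051*R[:,0])
    B=np.array([X,Y,Z])
    print("t",s["time_s"],"tcpM",t.round(4),"graspM",g.round(4),"fM",(B@s["wrist_force"]).round(2),"mM",(B@s["moment"]).round(2),"w",round(float(s["gripper_width"]),3))
    return s,g
E
python3 - <<'E'
from h import *
s,g=st(); B=np.array([X,Y,Z]); print((B@s["ee_rot"]).round(3)); print("to go world",(W([.031,-.1294,.226])-s["tcp_pos"])/.06)
p,d=viewer.capture("wrist"); cv2.imwrite("pics/b_w.png",p[:,:,::-1])
p,d=viewer.capture("scene"); cv2.imwrite("pics/b_s.png",p[:,:,::-1])
E
```

```text
t 1.85 tcpM [ 0.0298 -0.1274  0.3225] graspM [ 0.03   -0.1094  0.2747] fM [-0.59  1.11 -0.58] mM [-0.71 -0.01  0.01] w 0.998
[[ 0.003 -1.    -0.011]
 [ 0.351 -0.009  0.936]
 [-0.936 -0.006  0.351]]
to go world [ 0.02377094 -0.03134198 -1.6079476 ]
```

View pics/b_w.png

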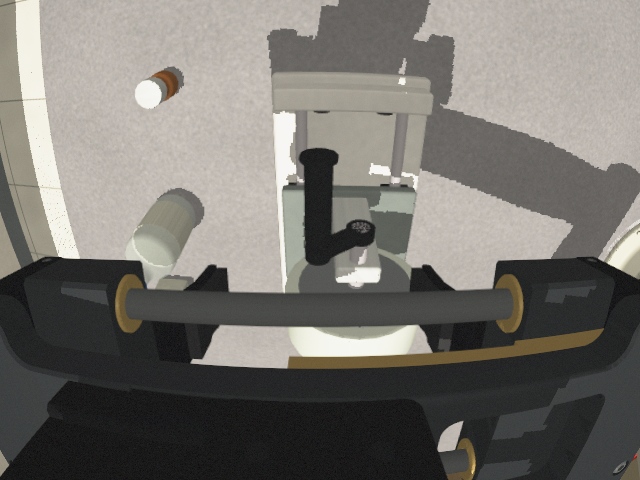

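View pics/b_s.png

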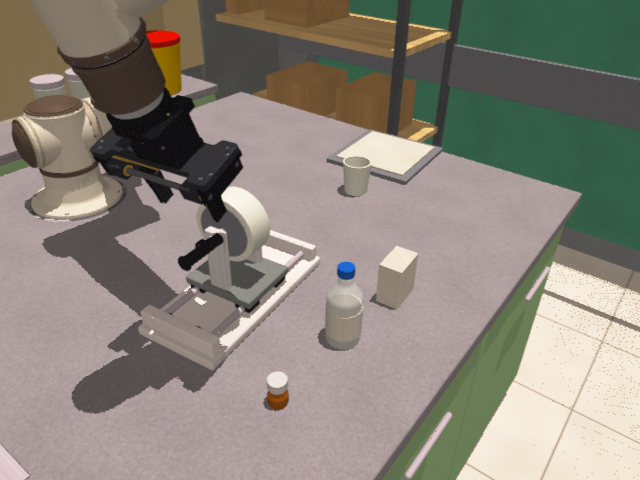

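Request:
move_arm(series=[[[0, 0, 0, 0.02, -0.03, -0.5, 1], [0, 0, 0, 0, 0, -0.5, 1], [0, 0, 0, 0, 0, -0.4, 1], [0, 0, 0, 0, 0, -0.2, 1], [0, 0, 0, 0, 0, 0, 1]]])

```text
time_s: 2.58
tcp_pos: [0.6054, -0.1478, 0.2262]
ee_rot: [[-0.042, -0.989, -0.141], [0.346, -0.147, 0.927], [-0.937, -0.01, 0.348]]
wrist_force: [0.1, 0.3, 1.1]
gripper_width: 0.999
```

```bash
python3 - <<'E'
from h import *
s,g=st()
p,d=viewer.capture("scene"); cv2.imwrite("pics/c_s.png",cv2.resize(p[100:380,60:380,::-1],None,fx=2,fy=2))
E
```

```text
t 2.575 tcpM [ 0.0332 -0.1197  0.2262] graspM [ 0.0332 -0.1019  0.1784] fM [0.16 0.29 1.08] mM [-0.68  0.03 -0.03] w 0.999
```

View pics/c_s.png

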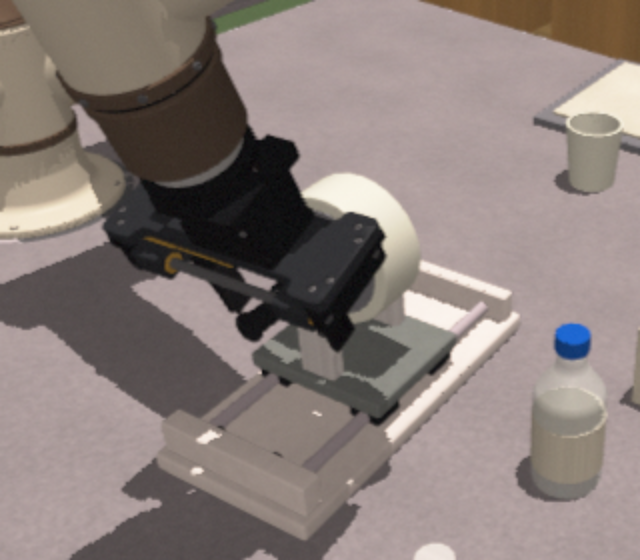

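Request:
move_arm(series=[[[0, 0, 0, 0, -0.17, 0, 1], [0, 0, 0, 0, 0, 0, 0], [0, 0, 0, 0, 0, 0, 0], [0, 0, 0, 0, 0, 0, 0], [0, 0, 0, 0, 0, 0, 0], [0, 0, 0, 0, 0, 0, 0]]])

```text
time_s: 3.38
tcp_pos: [0.6068, -0.1594, 0.2304]
ee_rot: [[-0.035, -0.989, -0.144], [0.344, -0.147, 0.927], [-0.938, -0.017, 0.345]]
wrist_force: [0.6, 0.7, -0.9]
gripper_width: 0.52
```

```bash
python3 - <<'E'
from h import *
s,g=st()
p,d=viewer.capture("scene"); cv2.imwrite("pics/d_s.png",cv2.resize(p[100:380,60:380,::-1],None,fx=2,fy=2))
E
```

```text
t 3.375 tcpM [ 0.0332 -0.1314  0.2304] graspM [ 0.0336 -0.1138  0.1826] fM [ 0.7  0.6 -0.9] mM [-0.7   0.05  0.09] w 0.52
```

View pics/d_s.png

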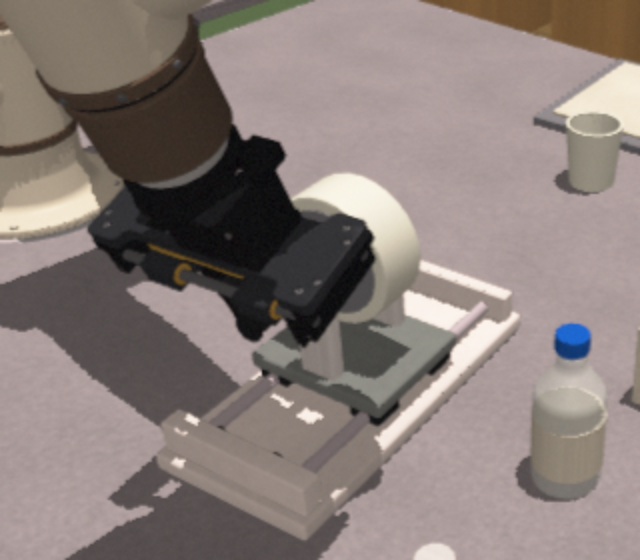

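Request:
move_arm(series=[[[0, 0, 0, 0, 0.02, -0.07, 0], [0, 0, 0, 0, 0, 0, 0], [0, 0, 0, 0, 0, 0, 0], [0, 0, 0, 0, 0, 0, 0], [0, 0, 0, 0, 0, 0, 0], [0, 0, 0, 0, 0, 0, 0]]])

```text
time_s: 4.18
tcp_pos: [0.6049, -0.1582, 0.2253]
ee_rot: [[-0.041, -0.989, -0.142], [0.345, -0.148, 0.927], [-0.938, -0.011, 0.347]]
wrist_force: [-1.8, -0.8, 0.7]
gripper_width: 0.195
```

```bash
python3 - <<'E'
from h import *
s,g=st()
E
```

```text
t 4.175 tcpM [ 0.0314 -0.1299  0.2253] graspM [ 0.0315 -0.1122  0.1774] fM [-1.84 -0.61  0.67] mM [-0.78  0.55  0.1 ] w 0.195
```

Request:
move_arm(series=[[[0, 0, 0, 0.02, -0.2, 0, 0], [0, 0, 0, 0.025, -0.2, 0, 0], [0, 0, 0, 0.025, -0.2, 0, 0], [0, 0, 0, 0.025, -0.2, 0, 0], [0, 0, 0, 0.025, -0.2, 0, 0]]])

```text
time_s: 4.8
tcp_pos: [0.6123, -0.2175, 0.2251]
ee_rot: [[-0.043, -0.989, -0.144], [0.35, -0.15, 0.925], [-0.936, -0.01, 0.353]]
wrist_force: [-1.6, 3.0, 1.8]
gripper_width: 0.192
```

```bash
python3 - <<'E'
from h import *
s,g=st()
E
```

```text
t 4.8 tcpM [ 0.0315 -0.1898  0.2251] graspM [ 0.0315 -0.1718  0.1774] fM [-1.26  3.19  1.76] mM [0.3  0.48 0.  ] w 0.192
```

Request:
move_arm(series=[[[0, 0, 0, 0.02, -0.17, 0, 0], [0, 0, 0, 0.02, -0.12, 0, 0], [0, 0, 0, 0.01, -0.1, 0, 0], [0, 0, 0, 0, -0.1, 0, 0]]])

```text
time_s: 5.3
tcp_pos: [0.615, -0.2382, 0.2244]
ee_rot: [[-0.049, -0.988, -0.144], [0.373, -0.152, 0.915], [-0.927, -0.009, 0.376]]
wrist_force: [-1.6, 19.5, 4.2]
gripper_width: 0.196
```

```bash
python3 - <<'E'
from h import *
s,g=st()
p,d=viewer.capture("scene"); cv2.imwrite("pics/e_s.png",cv2.resize(p[100:380,60:380,::-1],None,fx=2,fy=2))
E
```

```text
t 5.3 tcpM [ 0.0316 -0.2106  0.2244] graspM [ 0.0314 -0.1915  0.1771] fM [ 0.82 19.53  4.17] mM [ 4.53 -0.32 -0.36] w 0.196
```

View pics/e_s.png

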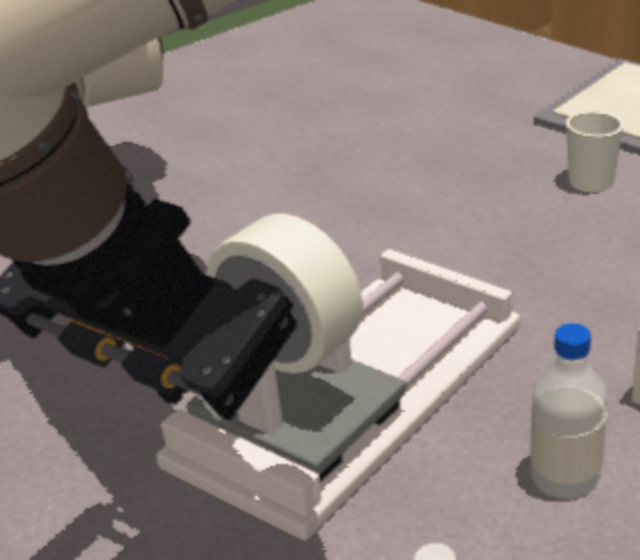

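```bash
cat >> h.py <<'E'
C=np.array([-.001,.155])
import json,os
def plan(n=4,adv=12,lead=.004,yb=-.002,log=True,sgn=1,eff=None):
    s,g=st()
    v=np.array([g[0],g[2]])-C; a=np.degrees(np.arctan2(v[0],v[1])); rad=np.hypot(*v)
    B=np.array([X,Y,Z]); f=B@s["wrist_force"]; ar=np.radians(a)
    tang=np.array([np.cos(ar),-np.sin(ar)]); rd=np.array([np.sin(ar),np.cos(ar)])
    ft=f[0]*tang[0]+f[2]*tang[1]; fr=f[0]*rd[0]+f[2]*rd[1]
    R=B@s["ee_rot"]; print("a %.1f rad %.4f ft %.2f fr %.2f"%(a,rad,ft,fr),"toolx",R[:,0].round(3),"tooly",R[:,1].round(3))
    if log: open("log.txt","a").write(json.dumps([float(s["time_s"]),a,rad,ft,fr]+g.tolist()+f.tolist()+(B@s["moment"]).tolist())+"\n")
    rows=[]
    # orientation target: tool x=(0,s20,-c20), y=(-1,0,0)
    th=np.radians(20.); xt=np.array([0,np.sin(th),-np.cos(th)]); yt=np.array([-1.,0,0]); Rt=np.stack([xt,yt,np.cross(xt,yt)],1)
    w=cv2.Rodrigues(Rt@R.T)[0].ravel(); w=w@B; print("rot err world deg",np.degrees(w).round(2))
    for i in range(n):
        a0=np.radians(a+sgn*adv*i); a1=a0+sgn*np.radians(adv)
        p0=(rad if i==0 else .04)*np.array([np.sin(a0),np.cos(a0)]); p1=.04*np.array([np.sin(a1),np.cos(a1)])
        am=(a0+a1)/2; d=p1-p0+sgn*lead*np.array([np.cos(am),-np.sin(am)])
        sh=(d[0]*X+d[1]*Z+yb*Y)/.06
        ww=np.clip(np.degrees(w)/8,-.3,.3) if i==0 else np.zeros(3)
        rows.append([round(float(x),2)+0.0 for x in list(ww)+list(sh)]+[0])
    print(json.dumps([rows]))
E
python3 - <<'E'
from h import *
plan()
E
```

```text
t 5.35 tcpM [ 0.0317 -0.2106  0.2242] graspM [ 0.0315 -0.1914  0.177 ] fM [ 1.35 20.05  4.89] mM [ 4.51 -0.09 -0.28] w 0.198
a 55.9 rad 0.0392 ft -3.29 fr 3.86 toolx [-0.003  0.376 -0.926] tooly [-1.    -0.03  -0.009]
rot err world deg [-2.16  0.2  -1.73]
[[[-0.27, 0.02, -0.22, 0.11, -0.02, -0.17, 0], [0.0, 0.0, 0.0, 0.06, -0.03, -0.2, 0], [0.0, 0.0, 0.0, 0.02, -0.03, -0.21, 0], [0.0, 0.0, 0.0, -0.02, -0.04, -0.2, 0]]]
```

Request:
move_arm(series=[[[-0.2, 0, -0.1, 0.11, -0.02, -0.17, 0], [0, 0, 0, 0.06, -0.03, -0.2, 0], [0, 0, 0, 0.02, -0.03, -0.21, 0], [0, 0, 0, -0.02, -0.04, -0.2, 0]]])

```text
time_s: 5.85
tcp_pos: [0.6192, -0.237, 0.1815]
ee_rot: [[-0.068, -0.988, -0.138], [0.363, -0.153, 0.919], [-0.929, 0.012, 0.369]]
wrist_force: [-10.8, 8.0, 15.8]
gripper_width: 0.195
```

```bash
python3 -c "
from h import *
plan()"
```

```text
t 5.85 tcpM [ 0.0359 -0.2099  0.1815] graspM [ 0.0347 -0.1912  0.1341] fM [-9.68  9.29 15.83] mM [3.54 2.62 0.8 ] w 0.195
a 120.3 rad 0.0414 ft -8.77 fr -16.36 toolx [-0.023  0.368 -0.929] tooly [-0.999 -0.031  0.012]
rot err world deg [-1.53 -0.93 -1.75]
[[[-0.19, -0.12, -0.22, -0.14, -0.05, -0.15, 0], [0.0, 0.0, 0.0, -0.15, -0.05, -0.14, 0], [0.0, 0.0, 0.0, -0.17, -0.06, -0.1, 0], [0.0, 0.0, 0.0, -0.19, -0.06, -0.06, 0]]]
```

```bash
python3 -c "
from h import *
plan(3,14,.002,-.0015,log=False)"
```

```text
t 5.85 tcpM [ 0.0359 -0.2099  0.1815] graspM [ 0.0347 -0.1912  0.1341] fM [-9.68  9.29 15.83] mM [3.54 2.62 0.8 ] w 0.195
a 120.3 rad 0.0414 ft -8.77 fr -16.36 toolx [-0.023  0.368 -0.929] tooly [-0.999 -0.031  0.012]
rot err world deg [-1.53 -0.93 -1.75]
[[[-0.19, -0.12, -0.22, -0.14, -0.04, -0.14, 0], [0.0, 0.0, 0.0, -0.15, -0.04, -0.12, 0], [0.0, 0.0, 0.0, -0.17, -0.05, -0.08, 0]]]
```

Request:
move_arm(series=[[[-0.1, -0.05, -0.1, -0.12, -0.04, -0.14, 0], [0, 0, 0, -0.15, -0.04, -0.12, 0], [0, 0, 0, -0.17, -0.05, -0.08, 0]]])

```text
time_s: 6.22
tcp_pos: [0.6031, -0.2384, 0.1676]
ee_rot: [[-0.027, -0.99, -0.139], [0.355, -0.139, 0.924], [-0.934, -0.024, 0.355]]
wrist_force: [11.6, 11.4, 0.6]
gripper_width: 0.195
```

```bash
python3 -c "
from h import *
plan(3,14,.002,-.0015)"
```

```text
t 6.225 tcpM [ 0.0198 -0.2094  0.1676] graspM [ 0.0207 -0.1913  0.12  ] fM [12.96  9.9   0.63] mM [ 2.22 -3.42 -1.34] w 0.195
a 148.3 rad 0.0412 ft -11.35 fr 6.28 toolx [ 0.016  0.356 -0.934] tooly [-1.    -0.017 -0.024]
rot err world deg [-1.    1.25 -0.97]
[[[-0.13, 0.16, -0.12, -0.18, -0.05, -0.07, 0], [0.0, 0.0, 0.0, -0.19, -0.05, -0.04, 0], [0.0, 0.0, 0.0, -0.19, -0.05, 0.01, 0]]]
```

Request:
move_arm(series=[[[-0.1, 0.1, -0.1, -0.2, -0.05, -0.07, 0], [0, 0, 0, -0.2, -0.05, -0.04, 0], [0, 0, 0, -0.2, -0.05, 0, 0]]])

```text
time_s: 6.6
tcp_pos: [0.5844, -0.2399, 0.1621]
ee_rot: [[0.009, -0.991, -0.132], [0.345, -0.121, 0.931], [-0.939, -0.053, 0.341]]
wrist_force: [11.9, 9.6, -11.6]
gripper_width: 0.192
```

```bash
python3 -c "
from h import *
plan(3,12,.003,-.0015)"
```

```text
t 6.6 tcpM [ 0.001  -0.2086  0.1621] graspM [ 0.0036 -0.1912  0.1142] fM [ 13.03   8.07 -11.61] mM [ 0.14 -3.37 -1.03] w 0.192
a 173.6 rad 0.0410 ft -11.65 fr 13.00 toolx [ 0.051  0.341 -0.939] tooly [-0.999  0.002 -0.053]
rot err world deg [-0.31  3.04  0.09]
[[[-0.04, 0.3, 0.01, -0.19, -0.05, 0.02, 0], [0.0, 0.0, 0.0, -0.18, -0.05, 0.04, 0], [0.0, 0.0, 0.0, -0.17, -0.05, 0.08, 0]]]
```

Request:
move_arm(series=[[[0, 0.3, 0, -0.2, -0.05, 0, 0], [0, 0.1, 0, -0.2, -0.05, 0.03, 0], [0, 0, 0, -0.19, -0.05, 0.07, 0]]])

```text
time_s: 6.98
tcp_pos: [0.5625, -0.2429, 0.1662]
ee_rot: [[-0.013, -0.993, -0.121], [0.347, -0.118, 0.93], [-0.938, -0.03, 0.346]]
wrist_force: [8.2, 8.4, -7.1]
gripper_width: 0.192
```

```bash
python3 -c "
from h import *
plan(3,12,.003,-.0015)"
```

```text
t 6.975 tcpM [-0.021  -0.2088  0.1662] graspM [-0.0195 -0.1912  0.1183] fM [ 9.14  7.29 -7.11] mM [ 0.73 -2.39 -0.65] w 0.192
a -153.2 rad 0.0411 ft -11.36 fr 2.22 toolx [ 0.03   0.346 -0.938] tooly [-1.     0.005 -0.03 ]
rot err world deg [-0.47  1.66  0.26]
[[[-0.06, 0.21, 0.03, -0.15, -0.04, 0.12, 0], [0.0, 0.0, 0.0, -0.13, -0.04, 0.13, 0], [0.0, 0.0, 0.0, -0.1, -0.04, 0.16, 0]]]
```

Request:
move_arm(series=[[[-0.05, 0.2, 0, -0.16, -0.04, 0.11, 0], [0, 0, 0, -0.14, -0.04, 0.14, 0], [0, 0, 0, -0.1, -0.04, 0.16, 0]]])

```text
time_s: 7.35
tcp_pos: [0.5452, -0.245, 0.1855]
ee_rot: [[-0.026, -0.993, -0.115], [0.346, -0.117, 0.931], [-0.938, -0.015, 0.347]]
wrist_force: [4.4, 8.8, -6.6]
gripper_width: 0.192
```

```bash
python3 -c "
from h import *
plan(3,12,.003,-.0015)"
```

```text
t 7.35 tcpM [-0.0384 -0.2088  0.1855] graspM [-0.0376 -0.1911  0.1377] fM [ 5.46  8.17 -6.62] mM [ 0.43 -1.39 -0.28] w 0.192
a -115.3 rad 0.0405 ft -8.32 fr -2.10 toolx [ 0.016  0.347 -0.938] tooly [-1.     0.006 -0.015]
rot err world deg [-0.39  0.84  0.32]
[[[-0.05, 0.11, 0.04, -0.05, -0.03, 0.18, 0], [0.0, 0.0, 0.0, -0.02, -0.03, 0.19, 0], [0.0, 0.0, 0.0, 0.02, -0.02, 0.19, 0]]]
```

Request:
move_arm(series=[[[0, 0.1, 0, -0.05, -0.03, 0.18, 0], [0, 0, 0, -0.01, -0.03, 0.19, 0], [0, 0, 0, 0.03, -0.02, 0.19, 0]]])

```text
time_s: 7.72
tcp_pos: [0.5445, -0.2455, 0.213]
ee_rot: [[-0.042, -0.993, -0.11], [0.354, -0.118, 0.928], [-0.934, -0.001, 0.357]]
wrist_force: [1.5, 5.4, -6.5]
gripper_width: 0.194
```

```bash
python3 -c "
from h import *
plan(3,12,.003,-.0015)"
```

```text
t 7.725 tcpM [-0.0392 -0.2092  0.213 ] graspM [-0.0391 -0.1911  0.1653] fM [ 2.18  5.18 -6.49] mM [ 0.07 -0.49  0.03] w 0.194
a -74.8 rad 0.0395 ft -5.70 fr -3.80 toolx [ 0.002  0.357 -0.934] tooly [-1.     0.005 -0.001]
rot err world deg [-0.9  -0.07  0.26]
[[[-0.11, -0.01, 0.03, 0.06, -0.02, 0.18, 0], [0.0, 0.0, 0.0, 0.11, -0.01, 0.16, 0], [0.0, 0.0, 0.0, 0.14, -0.01, 0.13, 0]]]
```

Request:
move_arm(series=[[[-0.1, 0, 0, 0.06, -0.02, 0.18, 0], [0, 0, 0, 0.11, -0.01, 0.16, 0], [0, 0, 0, 0.14, -0.01, 0.13, 0]]])

```text
time_s: 8.1
tcp_pos: [0.5627, -0.2432, 0.2358]
ee_rot: [[-0.049, -0.993, -0.111], [0.351, -0.121, 0.928], [-0.935, 0.006, 0.355]]
wrist_force: [-0.6, 6.4, -5.5]
gripper_width: 0.196
```

```bash
python3 -c "
from h import *
plan(3,13,.002,-.0015)"
```

```text
t 8.1 tcpM [-0.0209 -0.2092  0.2358] graspM [-0.0211 -0.1911  0.1881] fM [ 0.15  6.41 -5.48] mM [ 0.29 -0.12  0.08] w 0.196
a -31.3 rad 0.0388 ft -2.72 fr -4.76 toolx [-0.005  0.355 -0.935] tooly [-1.     0.002  0.006]
rot err world deg [-0.73 -0.46  0.11]
[[[-0.09, -0.06, 0.01, 0.16, -0.01, 0.09, 0], [0.0, 0.0, 0.0, 0.18, 0.0, 0.04, 0], [0.0, 0.0, 0.0, 0.19, 0.0, 0.0, 0]]]
```

Request:
move_arm(series=[[[-0.1, 0, 0, 0.16, 0, 0.08, 0], [0, 0, 0, 0.18, 0, 0.04, 0], [0, 0, 0, 0.19, 0, 0, 0]]])

```text
time_s: 8.48
tcp_pos: [0.5931, -0.2393, 0.2403]
ee_rot: [[-0.059, -0.992, -0.113], [0.347, -0.126, 0.929], [-0.936, 0.016, 0.352]]
wrist_force: [-4.0, 4.8, -5.1]
gripper_width: 0.194
```

```bash
python3 -c "
from h import *
plan(3,14,.002,-.0015)"
```

```text
t 8.475 tcpM [ 0.0097 -0.209   0.2403] graspM [ 0.0089 -0.1911  0.1926] fM [-3.4   5.24 -5.09] mM [0.14 0.85 0.44] w 0.194
a 14.7 rad 0.0389 ft -1.99 fr -5.79 toolx [-0.017  0.352 -0.936] tooly [-1.    -0.004  0.016]
rot err world deg [-0.47 -1.   -0.21]
[[[-0.06, -0.12, -0.03, 0.19, 0.0, -0.05, 0], [0.0, 0.0, 0.0, 0.16, -0.01, -0.11, 0], [0.0, 0.0, 0.0, 0.13, -0.01, -0.15, 0]]]
```

Request:
move_arm(series=[[[0, -0.12, 0, 0.19, 0, -0.05, 0], [0, 0, 0, 0.16, -0.01, -0.11, 0], [0, 0, 0, 0.13, -0.01, -0.15, 0]]])

```text
time_s: 8.85
tcp_pos: [0.6191, -0.2365, 0.2189]
ee_rot: [[-0.059, -0.991, -0.12], [0.356, -0.133, 0.925], [-0.933, 0.011, 0.361]]
wrist_force: [-6.8, 4.8, 3.4]
gripper_width: 0.194
```

```bash
sed -i 's/^C=.*/C=np.array([-.0005,.1540])/' h.py; python3 -c "
from h import *
plan(2,14,.002,-.0015)"
```

```text
t 8.85 tcpM [ 0.036  -0.2095  0.2189] graspM [ 0.0352 -0.1911  0.1713] fM [-6.17  5.62  3.39] mM [1.19 1.64 0.69] w 0.194
a 64.2 rad 0.0397 ft -5.74 fr -4.08 toolx [-0.014  0.361 -0.933] tooly [-1.    -0.011  0.011]
rot err world deg [-1.05 -0.79 -0.62]
[[[-0.13, -0.1, -0.08, 0.07, -0.02, -0.18, 0], [0.0, 0.0, 0.0, 0.02, -0.02, -0.2, 0]]]
```

Crank is now past one turn (about 424°). I'm continuing around.

Request:
move_arm(series=[[[-0.1, -0.1, -0.05, 0.07, -0.02, -0.18, 0], [0, 0, 0, 0.02, -0.02, -0.2, 0]]])

```text
time_s: 9.1
tcp_pos: [0.6227, -0.2357, 0.1964]
ee_rot: [[-0.052, -0.991, -0.122], [0.35, -0.133, 0.927], [-0.935, 0.006, 0.353]]
wrist_force: [-7.0, 4.8, 8.5]
gripper_width: 0.194
```

```bash
python3 -c "
from h import *
plan(2,13,.003,-.0015)"
```

```text
t 9.1 tcpM [ 0.0396 -0.2091  0.1964] graspM [ 0.0391 -0.1911  0.1487] fM [-6.33  5.6   8.48] mM [1.71 1.56 0.67] w 0.194
a 97.6 rad 0.0400 ft -7.57 fr -7.41 toolx [-0.009  0.353 -0.935] tooly [-1.    -0.01   0.006]
rot err world deg [-0.65 -0.41 -0.59]
[[[-0.08, -0.05, -0.07, -0.05, -0.03, -0.19, 0], [0.0, 0.0, 0.0, -0.09, -0.04, -0.18, 0]]]
```

Request:
move_arm(series=[[[-0.08, 0, -0.05, -0.04, -0.03, -0.19, 0], [0, 0, 0, -0.08, -0.04, -0.18, 0]]])

```text
time_s: 9.35
tcp_pos: [0.6155, -0.2364, 0.1779]
ee_rot: [[-0.052, -0.991, -0.122], [0.345, -0.132, 0.929], [-0.937, 0.006, 0.349]]
wrist_force: [-3.3, 8.4, 13.9]
gripper_width: 0.192
```

```bash
python3 -c "
from h import *
plan(3,12,.0035,-.0015)"
```

```text
t 9.35 tcpM [ 0.0324 -0.2089  0.1779] graspM [ 0.0319 -0.1912  0.1301] fM [-2.21  8.74 13.91] mM [3.23 0.8  0.3 ] w 0.192
a 126.4 rad 0.0403 ft -9.89 fr -10.03 toolx [-0.009  0.349 -0.937] tooly [-1.    -0.01   0.006]
rot err world deg [-0.36 -0.4  -0.55]
[[[-0.04, -0.05, -0.07, -0.13, -0.04, -0.14, 0], [0.0, 0.0, 0.0, -0.16, -0.04, -0.12, 0], [0.0, 0.0, 0.0, -0.18, -0.05, -0.08, 0]]]
```

Request:
move_arm(series=[[[0, 0, -0.05, -0.13, -0.04, -0.14, 0], [0, 0, 0, -0.16, -0.04, -0.12, 0], [0, 0, 0, -0.18, -0.05, -0.08, 0]]])

```text
time_s: 9.72
tcp_pos: [0.5989, -0.2385, 0.1657]
ee_rot: [[-0.017, -0.991, -0.13], [0.348, -0.127, 0.929], [-0.937, -0.029, 0.347]]
wrist_force: [10.7, 12.6, 1.4]
gripper_width: 0.196
```

```bash
python3 -c "
from h import *
plan(3,12,.0035,-.0015)"
```

```text
t 9.725 tcpM [ 0.0157 -0.209   0.1657] graspM [ 0.017  -0.1913  0.1179] fM [12.2  11.23  1.4 ] mM [ 2.31 -3.23 -1.08] w 0.196
a 154.2 rad 0.0401 ft -11.59 fr 4.04 toolx [ 0.025  0.347 -0.937] tooly [-1.    -0.005 -0.029]
rot err world deg [-0.53  1.6  -0.29]
[[[-0.07, 0.2, -0.04, -0.18, -0.05, -0.07, 0], [0.0, 0.0, 0.0, -0.19, -0.05, -0.03, 0], [0.0, 0.0, 0.0, -0.19, -0.05, 0.01, 0]]]
```

Request:
move_arm(series=[[[-0.05, 0.2, 0, -0.2, -0.05, -0.06, 0], [0, 0.1, 0, -0.2, -0.05, -0.03, 0], [0, 0, 0, -0.2, -0.05, 0.01, 0]]])

```text
time_s: 10.1
tcp_pos: [0.5796, -0.2406, 0.1618]
ee_rot: [[-0.015, -0.992, -0.126], [0.343, -0.124, 0.931], [-0.939, -0.03, 0.342]]
wrist_force: [10.4, 9.2, -7.8]
gripper_width: 0.194
```

```bash
python3 -c "
from h import *
plan(3,12,.0035,-.0015)"
```

```text
t 10.1 tcpM [-0.0038 -0.2086  0.1618] graspM [-0.0024 -0.1912  0.1139] fM [11.47  7.83 -7.81] mM [ 0.56 -3.09 -1.  ] w 0.194
a -177.3 rad 0.0402 ft -11.82 fr 7.26 toolx [ 0.027  0.342 -0.939] tooly [-1.    -0.001 -0.03 ]
rot err world deg [-0.23  1.68 -0.06]
[[[-0.03, 0.21, -0.01, -0.19, -0.05, 0.03, 0], [0.0, 0.0, 0.0, -0.18, -0.05, 0.07, 0], [0.0, 0.0, 0.0, -0.16, -0.05, 0.11, 0]]]
```

Request:
move_arm(series=[[[0, 0.2, 0, -0.2, -0.05, 0.02, 0], [0, 0, 0, -0.19, -0.05, 0.06, 0], [0, 0, 0, -0.17, -0.05, 0.1, 0]]])

```text
time_s: 10.48
tcp_pos: [0.5576, -0.2435, 0.1693]
ee_rot: [[-0.015, -0.992, -0.123], [0.347, -0.121, 0.93], [-0.938, -0.029, 0.346]]
wrist_force: [7.4, 9.6, -8.8]
gripper_width: 0.198
```

```bash
python3 -c "
from h import *
plan(3,12,.003,-.0015)"
```

```text
t 10.475 tcpM [-0.026  -0.2088  0.1693] graspM [-0.0246 -0.1911  0.1215] fM [ 8.5   8.67 -8.78] mM [ 0.55 -1.96 -0.51] w 0.198
a -143.5 rad 0.0405 ft -12.06 fr 2.00 toolx [ 0.028  0.346 -0.938] tooly [-1.     0.002 -0.029]
rot err world deg [-0.47  1.62  0.1 ]
[[[-0.06, 0.2, 0.01, -0.13, -0.04, 0.13, 0], [0.0, 0.0, 0.0, -0.11, -0.04, 0.15, 0], [0.0, 0.0, 0.0, -0.07, -0.03, 0.17, 0]]]
```

Request:
move_arm(series=[[[-0.05, 0.2, 0, -0.13, -0.04, 0.13, 0], [0, 0, 0, -0.11, -0.04, 0.15, 0], [0, 0, 0, -0.07, -0.03, 0.17, 0]]])

```text
time_s: 10.85
tcp_pos: [0.5439, -0.2452, 0.1904]
ee_rot: [[-0.033, -0.993, -0.116], [0.347, -0.12, 0.93], [-0.937, -0.01, 0.348]]
wrist_force: [2.9, 5.3, -8.1]
gripper_width: 0.195
```

```bash
python3 -c "
from h import *
plan(3,13,.0025,-.0015)"
```

```text
t 10.85 tcpM [-0.0398 -0.2088  0.1904] graspM [-0.0393 -0.191   0.1426] fM [ 3.52  4.87 -8.15] mM [-0.12 -0.88 -0.13] w 0.195
a -106.4 rad 0.0404 ft -8.81 fr -1.08 toolx [ 0.01   0.348 -0.937] tooly [-1.     0.003 -0.01 ]
rot err world deg [-0.46  0.51  0.16]
[[[-0.06, 0.06, 0.02, -0.02, -0.03, 0.19, 0], [0.0, 0.0, 0.0, 0.01, -0.02, 0.19, 0], [0.0, 0.0, 0.0, 0.06, -0.02, 0.19, 0]]]
```

Request:
move_arm(series=[[[-0.05, 0.05, 0, -0.02, -0.03, 0.19, 0], [0, 0, 0, 0.02, -0.02, 0.19, 0], [0, 0, 0, 0.06, -0.02, 0.18, 0]]])

```text
time_s: 11.22
tcp_pos: [0.5465, -0.2451, 0.2176]
ee_rot: [[-0.047, -0.993, -0.112], [0.35, -0.122, 0.929], [-0.936, 0.004, 0.353]]
wrist_force: [0.1, 7.4, -5.4]
gripper_width: 0.194
```

```bash
python3 -c "
from h import *
plan(3,13,.0025,-.0015)"
```

```text
t 11.225 tcpM [-0.0372 -0.2091  0.2176] graspM [-0.0373 -0.1911  0.1699] fM [ 1.02  7.29 -5.39] mM [ 0.44 -0.13  0.1 ] w 0.194
a -66.7 rad 0.0401 ft -4.55 fr -3.07 toolx [-0.004  0.353 -0.936] tooly [-1.     0.001  0.004]
rot err world deg [-0.64 -0.33  0.06]
[[[-0.08, -0.04, 0.01, 0.1, -0.01, 0.17, 0], [0.0, 0.0, 0.0, 0.13, -0.01, 0.14, 0], [0.0, 0.0, 0.0, 0.16, -0.01, 0.11, 0]]]
```

Request:
move_arm(series=[[[-0.08, 0, 0, 0.09, -0.01, 0.17, 0], [0, 0, 0, 0.13, -0.01, 0.14, 0], [0, 0, 0, 0.16, -0.01, 0.11, 0]]])

```text
time_s: 11.6
tcp_pos: [0.5679, -0.2425, 0.2382]
ee_rot: [[-0.057, -0.992, -0.112], [0.35, -0.125, 0.928], [-0.935, 0.014, 0.354]]
wrist_force: [-2.3, 6.5, -5.4]
gripper_width: 0.195
```

```bash
python3 -c "
from h import *
plan(3,14,.002,-.0015)"
```

```text
t 11.6 tcpM [-0.0157 -0.2092  0.2382] graspM [-0.0164 -0.1911  0.1905] fM [-1.46  6.77 -5.44] mM [0.56 0.   0.13] w 0.195
a -23.5 rad 0.0398 ft -3.51 fr -4.41 toolx [-0.014  0.354 -0.935] tooly [-1.    -0.002  0.014]
rot err world deg [-0.65 -0.87 -0.12]
[[[-0.08, -0.11, -0.01, 0.19, 0.0, 0.06, 0], [0.0, 0.0, 0.0, 0.2, 0.0, 0.01, 0], [0.0, 0.0, 0.0, 0.19, 0.0, -0.04, 0]]]
```

Request:
move_arm(series=[[[-0.08, -0.1, 0, 0.19, 0, 0.06, 0], [0, 0, 0, 0.19, 0, 0.01, 0], [0, 0, 0, 0.18, 0, -0.04, 0]]])

```text
time_s: 11.98
tcp_pos: [0.6, -0.2384, 0.2377]
ee_rot: [[-0.054, -0.991, -0.119], [0.348, -0.13, 0.928], [-0.936, 0.009, 0.352]]
wrist_force: [-4.1, 5.3, -2.4]
gripper_width: 0.191
```

```bash
python3 -c "
from h import *
plan(2,14,.002,-.0015)
L=np.array([json.loads(l) for l in open('log.txt')])[2:]
D=L
x=D[:,5]-C[0]; z=D[:,7]-C[1]; a=np.arctan2(x,z); 
ft=D[:,8]*np.cos(a)-D[:,10]*np.sin(a)
# fit with offset of force sensor too
A=np.c_[np.ones(len(a)),np.cos(a),np.sin(a)]
c=np.linalg.lstsq(A,-ft,rcond=None)[0]; print(c,'peak deg',np.degrees(np.arctan2(c[2],c[1]))%360, 'amp',np.hypot(*c[1:]),'res',(-ft-A@c).round(2))
for k in range(0,len(a),1): print(round(np.degrees(a[k])%360),ft[k].round(1),end='; ')
"
```

```text
t 11.975 tcpM [ 0.0167 -0.209   0.2377] graspM [ 0.0161 -0.191   0.1899] fM [-3.43  5.8  -2.43] mM [0.44 0.89 0.48] w 0.191
a 24.8 rad 0.0396 ft -2.09 fr -3.64 toolx [-0.011  0.352 -0.936] tooly [-1.    -0.008  0.009]
rot err world deg [-0.56 -0.6  -0.44]
[[[-0.07, -0.08, -0.05, 0.17, 0.0, -0.1, 0], [0.0, 0.0, 0.0, 0.14, -0.01, -0.14, 0]]]
[ 7.09804934 -4.92640181  0.05212211] peak deg 179.39382421932663 amp 4.926677532740673 res [ 0.03 -0.23 -0.01 -0.77 -0.04 -0.15 -0.23  0.74 -0.24 -0.18  0.04 -0.2
  1.03  0.37 -0.55  0.95 -0.55]
148 -11.3; 174 -11.8; 208 -11.4; 246 -8.3; 286 -5.6; 329 -2.7; 14 -2.1; 64 -5.7; 98 -7.6; 126 -9.9; 154 -11.6; 183 -11.8; 217 -12.1; 254 -8.8; 293 -4.5; 337 -3.5; 25 -2.1;
```

Request:
move_arm(series=[[[-0.07, -0.08, -0.05, 0.17, 0, -0.1, 0], [0, 0, 0, 0.14, -0.01, -0.14, 0]]])

```text
time_s: 12.22
tcp_pos: [0.6171, -0.2362, 0.2221]
ee_rot: [[-0.05, -0.992, -0.118], [0.345, -0.128, 0.93], [-0.937, 0.006, 0.349]]
wrist_force: [-6.0, 6.2, 1.0]
gripper_width: 0.195
```

```bash
python3 -c "
from h import *
plan(3,12,.002,-.0015)"
```

```text
t 12.225 tcpM [ 0.0339 -0.2089  0.2221] graspM [ 0.0335 -0.1911  0.1743] fM [-5.19  6.87  0.98] mM [1.18 1.58 0.71] w 0.195
a 59.1 rad 0.0397 ft -3.50 fr -3.95 toolx [-0.008  0.349 -0.937] tooly [-1.    -0.006  0.006]
rot err world deg [-0.38 -0.4  -0.32]
[[[-0.05, -0.05, -0.04, 0.08, -0.02, -0.15, 0], [0.0, 0.0, 0.0, 0.04, -0.02, -0.17, 0], [0.0, 0.0, 0.0, 0.01, -0.02, -0.17, 0]]]
```

Request:
move_arm(series=[[[-0.05, -0.05, 0, 0.08, -0.02, -0.16, 0], [0, 0, 0, 0.04, -0.02, -0.17, 0], [0, 0, 0, 0, -0.03, 0, 0]]])

```text
time_s: 12.6
tcp_pos: [0.6228, -0.2357, 0.2012]
ee_rot: [[-0.053, -0.991, -0.124], [0.348, -0.135, 0.928], [-0.936, 0.006, 0.352]]
wrist_force: [1.4, 7.7, -3.4]
gripper_width: 0.189
```

```bash
python3 -c "
from h import *
plan(3,12,.002,-.0015)"
```

```text
t 12.6 tcpM [ 0.0397 -0.2091  0.2012] graspM [ 0.0392 -0.1911  0.1535] fM [ 2.3   7.51 -3.38] mM [ 0.79 -0.24 -0.03] w 0.189
a 90.7 rad 0.0397 ft 3.35 fr 2.34 toolx [-0.01   0.352 -0.936] tooly [-1.    -0.013  0.006]
rot err world deg [-0.55 -0.44 -0.72]
[[[-0.07, -0.06, -0.09, -0.01, -0.03, -0.17, 0], [0.0, 0.0, 0.0, -0.05, -0.03, -0.16, 0], [0.0, 0.0, 0.0, -0.08, -0.04, -0.15, 0]]]
```

Request:
move_arm(series=[[[0, 0, 0, 0, -0.03, 0, 0], [0, 0, 0, 0, -0.03, 0, 0], [0, 0, 0, 0, -0.03, 0, 0]]])

```text
time_s: 12.98
tcp_pos: [0.6231, -0.2361, 0.2009]
ee_rot: [[-0.057, -0.99, -0.128], [0.357, -0.14, 0.924], [-0.932, 0.007, 0.361]]
wrist_force: [-2.0, 7.4, 1.2]
gripper_width: 0.196
```

```bash
python3 - <<'E'
from h import *
plan(1,log=False)
for n in("scene","side"):
    p,d=viewer.capture(n); cv2.imwrite(f"pics/f_{n}.png",p[:,:,::-1]); w=M(cloud(n,d))
    for b in ["drum","pump_bottle","carton","vial","cup"]:
        t=spotter.trace(n,b)
        if t:
            m=t[0]["mask"]&(d>0); q=w[m]
            if b=="drum":
                q=q[(q[:,2]>.175)&(q[:,1]>-.2)]; print(n,b,np.percentile(q,[2,98],axis=0)[:,1])
            else:
                q0=M(np.load(f"m_{n}_{b}.npy")); print(n,b,(np.median(q,0)-np.median(q0,0)).round(4))
s,g=st()
E
```

```text
t 12.975 tcpM [ 0.0399 -0.2096  0.2009] graspM [ 0.0393 -0.1911  0.1533] fM [-1.05  7.63  1.24] mM [1.48 0.23 0.07] w 0.196
a 91.0 rad 0.0398 ft -1.22 fr -1.07 toolx [-0.013  0.361 -0.932] tooly [-1.    -0.017  0.007]
rot err world deg [-1.11 -0.56 -0.99]
[[[-0.14, -0.07, -0.12, -0.02, -0.04, -0.2, 0]]]
scene drum [-0.09203279 -0.04275097]
scene pump_bottle [-0.1932 -0.0776  0.0759]
scene carton [ 0.     -0.0005  0.0007]
scene vial [-0.0002  0.0008 -0.0043]
scene cup [-0.0005 -0.0007 -0.0002]
side drum [-0.08578322 -0.03698574]
side pump_bottle [ 0.0004 -0.0006 -0.0017]
side carton [0.     0.0009 0.0019]
side vial [ 0.0004  0.0007 -0.0018]
side cup [ 0.0002 -0.0002  0.0003]
t 13.575 tcpM [ 0.0399 -0.2095  0.2009] graspM [ 0.0393 -0.1911  0.1533] fM [-1.2   7.84  2.04] mM [1.41 0.19 0.03] w 0.193
```

View pics/f_scene.png

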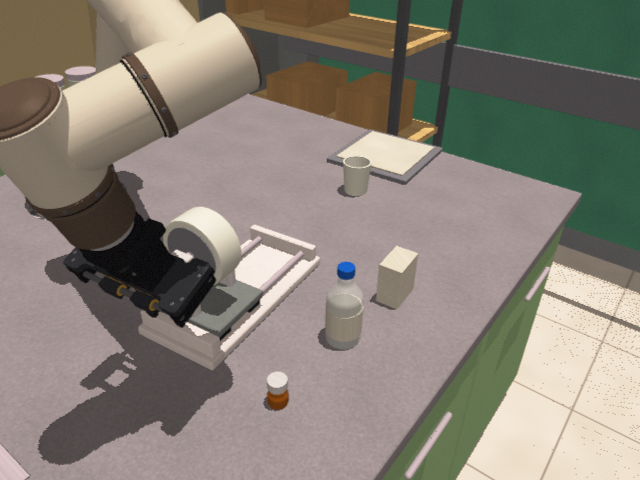

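```bash
python3 -c "
from h import *
print(r.finish_job()); st()"
```

```text
the job is handed in; nothing more can be done
None
the job is handed in; nothing more can be done
```

I drew the carriage to its stop by the crank handle, turned the drum about 755° in the positive direction, and handed the job in after about 13.6 s. The job reports no verdict.

- **Heavy side:** The turning force ran from about 2 N to 12 N round the circle. A sine fit over 17 readings peaked at a crank angle of 179°, which puts the heavy side straight down at about 89°. The pull it implies is about 0.197 N m, inside the stated range. The drag came out at 0.284 N m, a little above the given 0.26. The drum stands at about 91°, so I estimate it within a few degrees of straight down, against the 17° allowed.
- **Final hold:** The gripper is closed on the handle at about 17 mm (the sleeve is 18 mm). It did not move between the last two readings, and presses the carriage towards the stop with about 8 N. The drum's measured position is within about 3 mm of where it should be with the carriage at the stop.
- **Bystanders:** The carton, vial, cup and bottle read unmoved to within a few millimetres, mostly under 1 mm.
- **One check disagreed:** The scene camera's bottle detection was about 0.2 m off and looks like a false report. The side camera and the picture both show the bottle in place.

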